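# Check the shut gap of a hand press with a taper gauge

### The arm

A 7-joint arm with a two-finger parallel gripper is mounted at the origin on a cart in front of the work surface, level with it; the furniture and walls round the work are solid. World frame = base frame: x ahead of the robot, y to its left, z up, the work surface at z = 0. Lengths are in m, angles in rad, forces in N, time in s.
With the tool pointing down it reaches from about 0.425 to 1.025 m from the base axis. Payload 3.6 kg.
Tool frame: the origin (TCP) lies at the very end of the fingers, on their centre line; the grasp point (between the pads) lies 19 mm behind it; z points along the fingers, y is the line along which they close (so a half turn about z gives the same grasp; the last joint's range is limited). The gripper opens to 85 mm and grips with 20 to 120 N. Pads are 22 mm wide; open, the fingers measure 114 mm over their backs; the gripper's body (76 mm by 85 mm) begins 54 mm behind the grasp point. The pads swing forward as they close: fully open they stand 13 mm farther back than shut.
Start: joints at [1.218, 0.591, 0.048, 1.609, -0.033, 0.943, -0.034], TCP at [0.186, -0.701, 0.231] pointing down, gripper open.
Joint ranges: [-2.69, 2.69], [-0.47, 2.24], [-1.27, 1.36], [0.19, 2.51], [-1.53, 4.68], [0.08, 2.07], [-3.09, 3.09]. Speed limits (rad/s): [2.57, 2.57, 3.14, 3.14, 3.14, 3.14, 3.14].

### API

Orientations are given as a unit quaternion [w, x, y, z].
In Python, from cell import arm gives the robot as it stands.
- The arm moves only by the tool arm_command, never from a script. Its argument "series" is a list of rows, each a list of 3 entries, a list of its own where there are three numbers: the shift along the tool's x, y, z in cm, then the turn, a rotation vector about the tool's x, y, z in degrees, then the finger opening in cm, from 0 to 8.54. A call has exactly 5 rows; each row is the pose to reach, as a shift and turn from the pose commanded when the call began, along the tool's axes at that moment; what a row does not reach only later rows make up. A row lasts 1/12 s, in which the tool goes at most 41.7 mm and 7.16 degrees, less where a joint would pass 70% of its speed; a pose out of reach is approached as far as the arm can. A call with a gripper value outside its range is refused whole. The fingers move at their own pace and stop on an object; "grip_force" is the grip in N (left out, the last holds). Time passes only in rows, so rows that repeat a pose let the fingers close, or fill a call up. It gives the time, the measured TCP pose, the force, the opening and the grip force at its end, in the units of the state.
- arm.get_obs(): the state, without advancing time (a new reading comes with each control period).
- arm.read_camera(name): name is "side" or "top" or "wrist"; returns a dict with "color" (384x512x3 uint8, red, green, blue), "range_z" (384x512 float32, m along the optical axis (not along the pixel's ray), 0 where there is no reading), "intrinsics" (3x3 intrinsics, pixels), "R" (3x3) and "t" (3): a world point X has camera coordinates R X + t. Camera axes: x right, y down, z forward; pixel columns grow to the right and rows downward; lengths in m; the calibration is good to about 2 mm. A picture is of the moment at which its call begins.
- arm.close_job(): hands the job in; it is judged then, once.
Trained networks look in the newest picture that a camera, given by its name, has taken for a name from the list of things; names that differ only in an ending like _2 or _b are one class to them, and where a whole thing is asked for, a point or a joint stands for the part that bears it (a point fixed in the world has none). Each returns a list of dicts, best first, with "confidence" (0 to 1); they miss things now and then, are a little off and sometimes report something else, mostly with a low value. They report only what shows in the picture. A call takes as long as a camera call.
- arm.look_for(name, camera): "position" ([x, y, z] in m, in the coordinates of the camera as it stood for that picture, good to about 4 mm: the middle of the surface that is visible of it).
- arm.regions_of(name, camera): "mask" (384x512 bool, what is visible of it).
- arm.pinpoint(name, camera): "position" ([x, y, z] in m, in the coordinates of the camera as it stood for that picture, good to about 4 mm: a listed point, or the origin of a listed thing).
The state is a dict: "time_s": time; "joint_positions": joint angles; "dq": joint speeds; "tau": joint torques, N m; "eef_pos": TCP position; "orientation": TCP orientation; "contact_force": force on the tool from outside, world axes, zero at the start; "wrist_torque": the same for the moment, N m; "width": opening from 0.0 (shut) to 1.0 (fully open); "gripper_force": force on a finger pad.
Only numpy, scipy, OpenCV 4.12 (cv2) and the standard library are available. Lean on these libraries where they do the work, as an engineer would, in place of code of your own. Each camera call takes 0.05 s, during which the arm holds its last target. There are 200 camera calls.

### The job

Swing the lever of the small green two-pillar press down as far as it goes, so that its pressure plate is shut, and leave it down. Then take the steel taper gauge off the bench, bring it to the front of the press, level and with its flat side down on the lower plate, and slide it straight in near the middle between the two plates until it drags snugly on both, without forcing it or prying the press open. Finish while still gripping the gauge, holding it snug at that depth; leave the other things on the bench where they are.

Things in the scene. Friction and masses are not known exactly. Their poses are not given: they have to be found in the camera images.
- press: Small hand press, fixed: green base 165 (x) x 136 (y) x 20 mm, two 15 mm steel pillars at x = +25, y = +-50 mm, green head bar at x = 0 to +50 mm, 120 to 158 mm above the bench (nuts to 170 mm). It stands at differing places, turned a little. Origin: on the bench under the middle of the plates; +x points into the press, away from the operator, +y to the left, z up.
- bed: Lower plate of the press, bright steel, 130 (x) x 84 (y) x 12 mm, fixed; its height was set by a screw and differs from start to start (its top is 46 to 49.5 mm above the bench). Origin: on its top face, straight above the press's origin; axes as the press. It juts out 45 mm in front of the pressure plate. A blade pressed down hard on it drags on it alone.
- bed_front (a point): Middle of the lower plate's front edge, on its top face (x = -90 mm in the press's frame). Axes as the press.
- plate: Pressure plate, steel, 90 (x) x 132 (y) x 14 mm, level, slides on the pillars, geared to the lever: it comes down 27.3 mm per rad, 30 mm in all. Origin: middle of its underside, above the press's origin, 84.5 mm above the bench with the lever up, 54.5 mm when shut; then 5 to 8.5 mm remain above the lower plate. Its front 45 mm stand out in front of the head.
- plate_front (a point): Middle of the pressure plate's lower front edge (x = -45 mm in the press's frame, at the plate's underside); it moves with the plate. This is where the gap begins. Axes as the press.
- press_lever (a joint): Lever of the press, rad: 0 = fully up (it points to the operator's right, 50 deg above level), grows as it is pushed down, 1.1 = fully down, press shut (13 deg below level), a solid stop. It starts between 0 and 0.25. Stiff: takes about 4 N at lever_mid, and stays wherever it is left.
- lever_pivot (a point): Centre of the lever's hinge, 139 mm above the bench, in front of the head (x = -26 mm in the press's frame). The lever turns about the press's x axis.
- lever_mid (a point): Point on the axis of the lever's round steel rod (11 mm thick), 135 mm from the pivot; a black ball 30 mm thick sits at 165 mm from the pivot. Push the rod down here from above.
- gauge: Taper gauge, loose, 172 mm long, 0.1 to 0.16 kg, lying on its flat side: aluminium handle 64 x 24 x 24 mm, in front of it a steel wedge blade 110 mm long, 16 mm wide. Underside flat over the whole length; the blade's top tapers from 13 mm thick at the handle to 2 mm at the tip (1 mm per 10 mm). Origin: middle of the handle's underside; x points to the tip, z up.
- gauge_grip (a point): Centre of the gauge's handle, half-way up (12 mm above its underside): grasp here from above, across the 24 mm width (y). Axes as the gauge.
- gauge_tip (a point): Tip of the blade at its underside, middle of its width, 140 mm ahead of gauge_grip and 12 mm below it. Axes as the gauge.
- lever_press: Tall green lever press of the bench, not part of the job, only to be kept clear of: base 216 x 136 mm (73 mm in front of its origin), column and head up to 0.29 m, its lever rises up to 0.44 m and leans 143 mm towards the operator, 50 mm left of its middle. Fixed. Origin: on the bench, in the base.
- keypad: Steel keypad module, 78 x 62 x 18 mm, a bystander. Origin at its underside.
- receiver: Round receiver capsule, 40 mm across, 15 mm high, a bystander. Origin at its underside.
- driver: Screwdriver with a thick blue handle, 201 mm long, a bystander. Origin at its underside.

How it is judged:
By the outcome, as a careful person would: the job done as asked, in the order asked, and still so for the second after the job is handed in, while the arm keeps its last pose, push and grip.
It also fails if it takes over 64 s, if anything falls off the work surface, if the arm or the gripper's body presses on something with over 40 N, if the wrist force passes 120 N, or if a joint passes its speed limit or range.

## Working session

There is one attempt and no reset: what is moved stays moved. The work goes in short steps, Python scripts to look and compute and a tool call to move; the robot and the scene stay as the last step left them, time stands still between calls to the robot, and variables do not carry over. Pictures are saved under pics/ and viewed, at most 10 in all, crops included, and the job is handed in when it is done.

Besides the shell and the picture viewer there is one more tool, called after "Emit:" as name(argument=value, ...) on one line, values as JSON. arm_command: Moves the arm, as the interface text tells. Its arguments: {"type":"object","properties":{"series":{"type":"array","items":{"type":"array"}},"grip_force":{"type":"number"}},"required":["series"]}

```bash
ls; mkdir -p pics; cat > h.py <<'E'
import numpy as np, cv2
from cell import arm
from scipy.spatial.transform import Rotation as Rn
def cam(n): return arm.read_camera(n)
def w(c,p): return c["R"].T@(np.array(p)-c["t"])
def pin(c,n,cn,f=arm.pinpoint):
    return [(np.round(w(c,d["position"]),4).tolist(),round(d["confidence"],2)) for d in f(n,cn)[:2]]
def tool(o=None):
    o=o or arm.get_obs(); q=o["orientation"]
    return np.array(o["eef_pos"]),Rn.from_quat([q[1],q[2],q[3],q[0]]).as_matrix()
def cloud(c):
    z=c["range_z"];v,u=np.mgrid[:z.shape[0],:z.shape[1]];K=c["intrinsics"]
    P=np.stack([(u-K[0,2])/K[0,0]*z,(v-K[1,2])/K[1,1]*z,z],-1)
    return (P-c["t"])@c["R"]
def save(c,n): cv2.imwrite("pics/"+n,c["color"][...,::-1])
E
python3 - <<'E'
from h import *
ims=[]
for cn in("top","side"):
    c=cam(cn);ims.append(c["color"])
    print(cn)
    for n in "press bed_front plate_front lever_pivot lever_mid gauge gauge_grip gauge_tip lever_press keypad receiver driver".split(): print(n,pin(c,n,cn))
    save(c,cn+"0.png")
o=arm.get_obs();print(o); print(tool()[1])
E
```

```text
pics
top
press [([0.5941, -0.2207, -0.0021], 0.76)]
bed_front [([0.4284, 0.1956, 0.0026], 0.71), ([0.5882, -0.22, 0.0808], 0.63)]
plate_front [([0.5493, -0.2093, 0.0826], 0.84)]
lever_pivot [([0.5693, -0.2137, 0.1382], 0.95)]
lever_mid [([0.5558, -0.3091, 0.2357], 0.72)]
gauge [([0.4323, 0.1968, 0.0038], 0.84)]
gauge_grip [([0.4292, 0.1913, 0.0134], 0.76), ([0.5694, -0.2136, 0.1388], 0.35)]
gauge_tip [([0.5722, 0.1701, -0.0053], 0.69), ([0.5495, -0.2091, 0.0849], 0.61)]
lever_press []
keypad []
receiver [([0.6838, 0.1079, -0.004], 0.6)]
driver [([0.3756, -0.098, 0.0016], 0.55)]
side
press [([0.5951, -0.2189, 0.0035], 0.91), ([0.5728, -0.2142, 0.1393], 0.33)]
bed_front [([0.5107, -0.2028, 0.0493], 0.77), ([0.4354, 0.1944, 0.0014], 0.35)]
plate_front [([0.5566, -0.2111, 0.0832], 0.77)]
lever_pivot [([0.5699, -0.2137, 0.1376], 0.6)]
lever_mid [([0.5578, -0.3069, 0.2326], 0.78)]
gauge [([0.4348, 0.194, 0.002], 0.64)]
gauge_grip [([0.4355, 0.1952, 0.0116], 0.76), ([0.6844, 0.1104, 0.0003], 0.73)]
gauge_tip [([0.5706, 0.1701, -0.0002], 0.61)]
lever_press [([0.5966, -0.2153, -0.0003], 0.17)
[... 307 characters left out ...]
82549886e-04,
        1.77399727e-03, -1.28506651e-03, -6.58528654e-05]), 'tau': array([-5.88950115e-05, -5.48640025e+01,  1.54631048e+00, -1.98533535e+01,
        9.34588141e-03,  1.38395655e-03,  2.11356671e-06]), 'eef_pos': array([ 0.18549444, -0.70088018,  0.23132455]), 'orientation': array([ 1.16083382e-05,  9.91646083e-01,  1.28988552e-01, -1.74204343e-05]), 'contact_force': array([-0.02703575, -0.26064644,  0.02684233]), 'wrist_torque': array([-0.00262673,  0.01101145, -0.00923124]), 'gripper_force': 0.0, 'width': 1.0002493211872743}
[[ 9.66723906e-01  2.55821984e-01 -3.15551255e-05]
 [ 2.55821983e-01 -9.66723907e-01 -2.75167995e-05]
 [-3.75444964e-05  1.85286531e-05 -9.99999999e-01]]
```

View pics/top0.png

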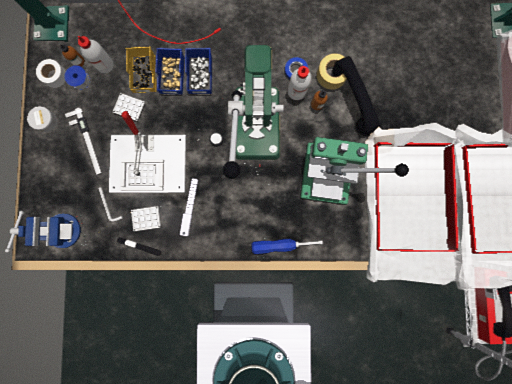

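View pics/side0.png

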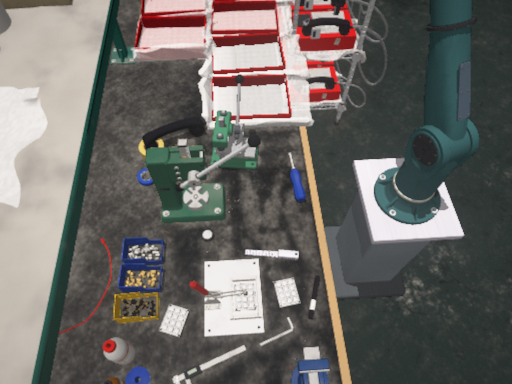

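```bash
python3 - <<'E'
from h import *
for cn in("top","side"):
    c=cam(cn);P=cloud(c)
    for n in("gauge","press_lever","bed","plate","lever_press"):
        r=arm.regions_of(n,cn)
        for d in r[:1]:
            m=d["mask"]&(c["range_z"]>0);X=P[m]
            print(cn,n,round(d["confidence"],2),m.sum(),np.percentile(X,[2,50,98],axis=0).round(4).tolist())
            if n=="gauge":
                (a,b),s,ang=cv2.minAreaRect((X[X[:,2]>0.0,:2]*1000).astype(np.float32));print(a,b,s,ang)
E
```

```text
top gauge 0.75 335 [[0.4059, 0.1689, 0.0019], [0.4638, 0.1846, 0.0138], [0.5577, 0.2035, 0.0268]]
483.33673095703125 183.96859741210938 (21.984594345092773, 162.73959350585938) 80.7255859375
top press_lever 0.91 555 [[0.5388, -0.3376, 0.0163], [0.5592, -0.2711, 0.1956], [0.5921, -0.1939, 0.2706]]
top bed 0.68 537 [[0.5036, -0.2466, 0.0434], [0.5289, -0.2069, 0.0473], [0.5542, -0.166, 0.0508]]
top plate 0.9 761 [[0.545, -0.2751, 0.0884], [0.5727, -0.198, 0.0964], [0.6224, -0.149, 0.1926]]
side gauge 0.78 317 [[0.4049, 0.1714, 0.0022], [0.4551, 0.192, 0.0147], [0.5555, 0.2102, 0.0286]]
480.2574157714844 186.89871215820312 (23.351686477661133, 161.231201171875) 78.67033386230469
side press_lever 0.73 214 [[0.5429, -0.3255, 0.126], [0.5629, -0.2426, 0.1778], [0.58, -0.1919, 0.2702]]
side bed 0.74 170 [[0.5097, -0.2438, 0.0371], [0.5358, -0.1804, 0.0471], [0.5745, -0.1614, 0.0523]]
side plate 0.67 370 [[0.5478, -0.2682, 0.0885], [0.594, -0.1876, 0.0979], [0.6449, -0.149, 0.193]]
```

```bash
python3 - <<'E'
from h import *
A=[]
for cn in("top","side"):
    c=cam(cn);P=cloud(c);A.append(P[c["range_z"]>0])
A=np.concatenate(A)
for xs in np.arange(.15,.85,.05):
    r=[]
    for ys in np.arange(-.75,.3,.05):
        m=(A[:,0]>=xs)&(A[:,0]<xs+.05)&(A[:,1]>=ys)&(A[:,1]<ys+.05)&(A[:,2]<.6)
        r.append(int(1000*np.percentile(A[m,2],99)) if m.sum()>3 else -999)
    print(round(xs,2),r)
m=(A[:,0]>.4)&(A[:,0]<.65)&(A[:,1]>-.12)&(A[:,1]<.15)&(A[:,2]>.2)
print(np.percentile(A[m],[0,2,50,98,100],axis=0).round(3))
p,R=tool()
print("shift to above lever cm",(R.T@(np.array([.555,-.318,.30])-p)*100).round(1))
E
```

```text
0.15 [245, 303, 317, -694, -693, -691, -689, -693, -691, -692, -694, -199, 0, -3, 0, 0, -2, -1, -8, -692, -693]
0.2 [-999, -999, -999, -999, -693, -696, -692, -692, -694, -697, -692, -695, -691, -691, -694, -697, -692, -692, -692, -692, -691]
0.25 [29, 35, 32, 49, 39, 40, 38, 31, 35, -999, -999, -999, -999, -999, -999, -999, -999, -999, -999, -999, -999]
0.3 [28, 30, 29, 44, 30, 38, 40, 29, 40, 7, 6, 8, 7, 7, 7, 7, 7, 7, 6, 7, 14]
0.35 [64, 65, 65, 64, 65, 65, 65, 65, 64, 7, 7, 22, 35, 38, 38, 34, 8, 7, 7, 8, 19]
0.4 [16, 17, 60, 64, 65, 16, 16, 17, 64, 8, 8, 8, 7, 8, 8, 8, 8, 8, 28, 27, 20]
0.45 [16, 17, 42, 65, 63, 16, 16, 17, 64, 21, 21, 8, 8, 7, 7, 7, 7, 8, 26, 18, 20]
0.5 [15, 17, 18, 65, 64, 16, 16, 16, 269, 98, 98, 51, 24, 7, 7, 415, 411, 7, 11, 19, 35]
0.55 [16, 15, 17, 64, 62, 16, 17, 19, 271, 234, 180, 154, 97, 8, 8, 387, 8, 8, 10, 19, 36]
0.6 [83, 96, 64, 64, 63, 17, 40, 17, 65, 172, 194, 171, 144, 44, 38, 338, 32, 8, 9, 18, 36]
0.65 [84, 100, 102, 87, 92, 102, 106, 93, 81, 8, 23, 155, 7, 254, 292, 292, 261, 19, 8, 19, 20]
0.7 [81, 7, 7, 71, 82, 90, 9, 60, 78, 29, 7, 7, 6, 251, 346, 343, 259, 9, 8, 8, 7]
0.75 [82, 8, 8, 9, 9, 8, 8, 7, 82, 82, 70, 103, 72, 35, 297, 296, 38, 8, 8, 7, 7]
0.8 [78, 8, 9, 7, 7, 7, 8, 8, 83, 83, 51, 112, 163, 43, 297, 296, 32, 34, 34, 34, 33]
[[0.515 0.025 0.292]
 [0.518 0.028 0.298]
 [0.552 0.043 0.386]
 [0.645 0.057 0.415]
 [0.65  0.058 0.418]]
shift to above lever cm [ 45.5 -27.6  -6.9]
```

Emit:
arm_command(series=[[[3, -2, -2], [0, 0, 5], 0], [[6, -4, -4], [0, 0, 10], 0], [[9.5, -6, -6], [0, 0, 15], 0], [[12.5, -8, -7], [0, 0, 20], 0], [[15.5, -10, -7], [0, 0, 24], 0]], grip_force=30)

```text
time_s: 2.42
eef_pos: [0.3123, -0.5646, 0.3047]
orientation: [0.002, 0.997, -0.082, 0.002]
contact_force: [0.2, -0.5, 0.0]
width: 0.295
gripper_force: 0.0
```

```bash
cat >> h.py <<'E'
def go(t,yaw=None):
    p,R=tool();o=arm.get_obs()
    y0=np.degrees(np.arctan2(R[1,0],R[0,0]))
    print("t",round(o["time_s"],2),"pos",p.round(4),"yaw",round(y0,2),"tilt",(R[:,2]*57.3).round(2)[:2],"F",np.round(o["contact_force"],1),"w",round(o["width"],3))
    print("shift cm",(R.T@(np.array(t)-p)*100).round(2),"turnz",None if yaw is None else round(y0-yaw,2))
E
python3 -c "
from h import *
go([.557,-.291,.30],-9.5)"
```

```text
t 2.42 pos [ 0.3123 -0.5646  0.3047] yaw -9.39 tilt [ 0.23 -0.28] F [ 0.2 -0.5  0. ] w 0.295
shift cm [ 19.68 -30.99   0.43] turnz 0.11
```

Emit:
arm_command(series=[[[2, -3.2, 0], [0, 0, 0], 0], [[4, -6.3, 0], [0, 0, 0], 0], [[6, -9.5, 0], [0, 0, 0], 0], [[8, -12.6, 0], [0, 0, 0], 0], [[10, -15.8, 0], [0, 0, 0], 0]])

```text
time_s: 2.83
eef_pos: [0.4347, -0.4231, 0.3016]
orientation: [0.0, 0.997, -0.08, 0.0]
contact_force: [-0.0, -0.5, -0.5]
width: -0.002
gripper_force: 0.0
```

Emit:
arm_command(series=[[[2, -3.2, 0], [0, 0, 0], 0], [[4, -6.3, 0], [0, 0, 0], 0], [[6, -9.5, 0], [0, 0, 0], 0], [[8, -12.6, 0], [0, 0, 0], 0], [[9.5, -14.8, 0], [0, 0, 0], 0]])

```text
time_s: 3.25
eef_pos: [0.5537, -0.2896, 0.3015]
orientation: [-0.001, 0.997, -0.078, 0.001]
contact_force: [0.6, 0.7, 0.2]
width: -0.005
gripper_force: 0.0
```

```bash
python3 - <<'E'
from h import *
go([.557,-.291,.26],-9.5)
c=cam("wrist");save(c,"w1.png")
for n in "press plate_front lever_pivot lever_mid bed_front".split(): print(n,pin(c,n,"wrist"))
P=cloud(c)
m=(c["range_z"]>0)
for nm,lo,hi in(("plate top",.09,.103),("bed",.04,.056)):
    r=arm.regions_of("plate" if nm[0]=='p' else "bed","wrist")
    if r:
        k=r[0]["mask"]&m&(P[...,2]>lo)&(P[...,2]<hi);X=P[k]
        print(nm,len(X),cv2.minAreaRect((X[:,:2]*1000).astype(np.float32)),np.median(X[:,2]))
E
```

```text
t 3.25 pos [ 0.5537 -0.2896  0.3015] yaw -8.95 tilt [0.09 0.08] F [0.6 0.7 0.2] w -0.005
shift cm [0.35 0.1  4.15] turnz 0.55
press [([0.594, -0.218, 0.0024], 0.58)]
plate_front [([0.5518, -0.2089, 0.0832], 0.71)]
lever_pivot [([0.5723, -0.2155, 0.1396], 0.86)]
lever_mid [([0.557, -0.3063, 0.2349], 0.86), ([0.4305, 0.191, 0.0122], 0.42)]
bed_front [([0.5038, -0.2079, 0.0477], 0.78)]
plate top 1762 ((569.99267578125, -213.2247772216797), (131.55201721191406, 39.36683654785156), 81.86943054199219) 0.09568824700793539
bed 806 ((520.6351928710938, -205.9766845703125), (83.35037994384766, 29.268518447875977), 80.82746124267578) 0.04673022637904842
```

View pics/w1.png

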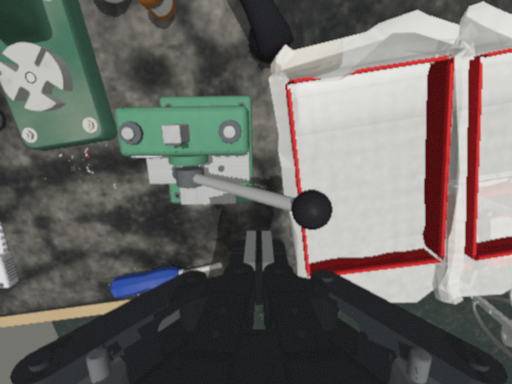

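Emit:
arm_command(series=[[[0.4, 0, 1.5], [0, 0, 0], 0], [[0.4, 0, 3.5], [0, 0, 0], 0], [[0.4, 0, 5], [0, 0, 0], 0], [[0.4, 0.2, 6.5], [0, 0, 0], 0], [[0.4, 0.5, 8], [0, 0, 0], 0]])

```text
time_s: 4.07
eef_pos: [0.5542, -0.3003, 0.2218]
orientation: [0.0, 0.997, -0.081, 0.001]
contact_force: [0.0, 1.0, 7.4]
width: -0.002
gripper_force: 3.0
```

Emit:
arm_command(series=[[[0, 0.5, 1.5], [0, 0, 0], 0], [[0, 1, 3], [0, 0, 0], 0], [[0, 1.4, 4.3], [0, 0, 0], 0], [[0, 1.8, 5.6], [0, 0, 0], 0], [[0, 2.2, 6.8], [0, 0, 0], 0]])

```text
time_s: 4.48
eef_pos: [0.5517, -0.3234, 0.1546]
orientation: [0.001, 0.997, -0.082, 0.002]
contact_force: [1.1, 2.7, 5.4]
width: 0.0
gripper_force: 2.9
```

Emit:
arm_command(series=[[[0, 0.2, 0.8], [0, 0, 0], 0], [[0, 0.3, 1.6], [0, 0, 0], 0], [[0, 0.4, 2.3], [0, 0, 0], 0], [[0, 0.4, 2.8], [0, 0, 0], 0], [[0, 0.4, 3.1], [0, 0, 0], 0]])

```text
time_s: 4.9
eef_pos: [0.5508, -0.3249, 0.1226]
orientation: [-0.0, 0.997, -0.08, 0.001]
contact_force: [0.9, 1.8, 5.0]
width: 0.002
gripper_force: 2.4
```

Emit:
arm_command(series=[[[0, 0, 0.1], [0, 0, 0], 0], [[0, 0, 0.2], [0, 0, 0], 0], [[0, 0, 0.2], [0, 0, 0], 0], [[0, 0, 0.3], [0, 0, 0], 0], [[0, 0, 0.3], [0, 0, 0], 0]])

```text
time_s: 5.32
eef_pos: [0.5504, -0.325, 0.1196]
orientation: [0.0, 0.997, -0.08, 0.0]
contact_force: [1.5, 0.7, 5.1]
width: -0.001
gripper_force: 2.1
```

Emit:
arm_command(series=[[[0, 0, 0.1], [0, 0, 0], 0], [[0, 0, 0.2], [0, 0, 0], 0], [[0, 0, 0.3], [0, 0, 0], 0], [[0, 0, 0.3], [0, 0, 0], 0], [[0, 0, 0.3], [0, 0, 0], 0]])

```text
time_s: 5.73
eef_pos: [0.5506, -0.3249, 0.1186]
orientation: [0.0, 0.997, -0.08, 0.001]
contact_force: [-1.3, 3.7, 16.7]
width: -0.002
gripper_force: 7.6
```

Emit:
arm_command(series=[[[0, 0, 0.1], [0, 0, 0], 0], [[0, 0, 0.1], [0, 0, 0], 0], [[0, 0, 0.1], [0, 0, 0], 0], [[0, 0, 0], [0, 0, 0], 0], [[0, 0, -0.3], [0, 0, 0], 0]])

```text
time_s: 6.15
eef_pos: [0.5498, -0.3251, 0.1202]
orientation: [0.0, 0.997, -0.08, 0.0]
contact_force: [-0.2, 0.0, -0.5]
width: -0.007
gripper_force: 0.0
```

Emit:
arm_command(series=[[[0, -0.2, -3], [0, 0, 0], 0], [[0, -0.2, -6.5], [0, 0, 0], 0], [[0, -0.2, -10], [0, 0, 0], 0], [[-3, -0.2, -12], [0, 0, 0], 0], [[-6, -1, -12], [0, 0, 0], 0]])

```text
time_s: 6.57
eef_pos: [0.4941, -0.3093, 0.2434]
orientation: [0.003, 0.997, -0.081, 0.004]
contact_force: [1.1, -1.6, 0.1]
width: 0.0
gripper_force: 0.0
```

```bash
python3 - <<'E'
from h import *
go([.44,-.16,.24],-9.3)
c=cam("wrist");save(c,"w2.png")
for n in "press plate plate_front lever_pivot lever_mid bed_front".split(): print(n,pin(c,n,"wrist"))
P=cloud(c);m=(c["range_z"]>0)
for nm,lo,hi in(("plate",.06,.075),("bed",.04,.056)):
    r=arm.regions_of(nm,"wrist")
    if r:
        k=r[0]["mask"]&m&(P[...,2]>lo)&(P[...,2]<hi);X=P[k]
        print(nm,len(X),cv2.minAreaRect((X[:,:2]*1000).astype(np.float32)),np.median(X[:,2]))
E
```

```text
t 6.57 pos [ 0.4941 -0.3093  0.2434] yaw -9.28 tilt [ 0.39 -0.37] F [ 1.1 -1.6  0.1] w 0.0
shift cm [ -7.75 -13.86   0.2 ] turnz 0.02
press [([0.5948, -0.218, -0.0044], 0.75)]
plate [([0.5959, -0.2176, 0.058], 0.72)]
plate_front [([0.5512, -0.2101, 0.055], 0.65)]
lever_pivot [([0.5704, -0.2175, 0.1387], 0.77)]
lever_mid []
bed_front [([0.5048, -0.2044, 0.0471], 0.69), ([0.5694, -0.2174, 0.1391], 0.2)]
plate 2648 ((595.118408203125, -216.57485961914062), (132.47596740722656, 88.10675048828125), 82.01661682128906) 0.06810815863891422
bed 2290 ((527.198974609375, -206.9936981201172), (84.19758605957031, 43.370750427246094), 82.05358123779297) 0.04670779236459768
```

Emit:
arm_command(series=[[[-2, -2.8, 0], [0, 0, 0], 5], [[-4, -5.6, 0], [0, 0, 0], 5], [[-6, -8.5, 0], [0, 0, 0], 5], [[-7.5, -11.5, 0], [0, 0, 0], 5], [[-8, -13.9, 0], [0, 0, 0], 5]])

```text
time_s: 7.43
eef_pos: [0.4331, -0.1531, 0.2386]
orientation: [-0.0, 0.997, -0.08, -0.002]
contact_force: [0.3, 0.1, 0.1]
width: 0.587
gripper_force: 0.0
```

Emit:
arm_command(series=[[[-0.6, -3.7, 0], [0, 0, 0], 5], [[-1.2, -7.5, 0], [0, 0, 0], 5], [[-1.8, -11.2, 0], [0, 0, 0], 5], [[-2.4, -15, 0], [0, 0, 0], 5], [[-3.0, -18.7, 0], [0, 0, 0], 5]])

```text
time_s: 7.85
eef_pos: [0.4362, 0.0361, 0.2393]
orientation: [-0.0, 0.997, -0.08, 0.0]
contact_force: [0.5, -0.3, 0.8]
width: 0.581
gripper_force: 0.0
```

Emit:
arm_command(series=[[[-0.7, -3.5, 0.5], [0, 0, 0], 5], [[-1.4, -7, 1], [0, 0, 0], 5], [[-2.1, -10.5, 2], [0, 0, 0], 5], [[-2.8, -14, 3], [0, 0, 0], 5], [[-3.4, -15.9, 4], [0, 0, 0], 5]])

```text
time_s: 8.27
eef_pos: [0.4285, 0.2019, 0.1991]
orientation: [-0.002, 0.997, -0.078, 0.001]
contact_force: [0.8, -0.3, -0.1]
width: 0.586
gripper_force: 0.0
```

```bash
python3 - <<'E'
from h import *
c=cam("wrist");save(c,"w3.png")
go([.432,.193,.05])
for n in "gauge gauge_grip gauge_tip".split(): print(n,pin(c,n,"wrist"))
P=cloud(c);m=(c["range_z"]>0)
r=arm.regions_of("gauge","wrist")
for d in r[:1]:
    k=d["mask"]&m&(P[...,2]>.003)&(P[...,2]<.035);X=P[k]
    print(len(X),cv2.minAreaRect((X[:,:2]*1000).astype(np.float32)))
    h=X[X[:,2]>.019]; print(len(h),cv2.minAreaRect((h[:,:2]*1000).astype(np.float32)),np.median(h[:,2]))
    b=X[X[:,2]<.016]; f=cv2.fitLine((b[:,:2]*1000).astype(np.float32),cv2.DIST_HUBER,0,.01,.01).ravel();print(f,np.degrees(np.arctan2(f[1],f[0])))
E
```

```text
t 8.32 pos [0.4267 0.2045 0.1975] yaw -8.64 tilt [-0.06  0.23] F [-0.4  2.2 -1.6] w 0.588
shift cm [ 0.72  1.12 14.74] turnz None
gauge []
gauge_grip [([0.4316, 0.1917, 0.0151], 0.8)]
gauge_tip [([0.5719, 0.1731, 0.0033], 0.66)]
2214 ((481.7071533203125, 183.8865966796875), (24.286136627197266, 166.6968231201172), 79.50325012207031)
1004 ((432.21484375, 192.97227478027344), (23.147764205932617, 61.73823928833008), 80.98223876953125) 0.023377331297566906
[ 9.8486948e-01 -1.7329785e-01  5.1173059e+02  1.8052336e+02] -9.97962
```

View pics/w3.png

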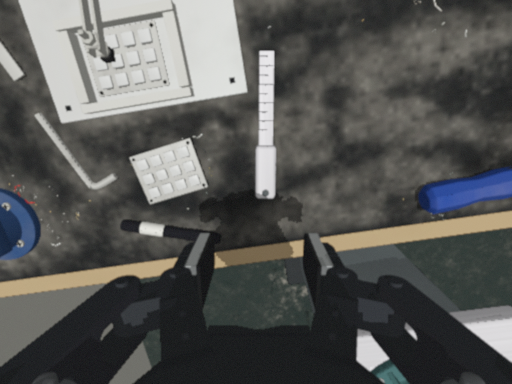

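Emit:
arm_command(series=[[[0.4, 0.5, 2], [0, 0, 0.7], 5], [[0.7, 1.1, 5], [0, 0, 0.7], 5], [[0.7, 1.1, 8.5], [0, 0, 0.7], 5], [[0.7, 1.1, 12], [0, 0, 0.7], 5], [[0.7, 1.1, 13], [0, 0, 0.7], 5]])

```text
time_s: 8.93
eef_pos: [0.4315, 0.1815, 0.0663]
orientation: [0.002, 0.996, -0.088, -0.002]
contact_force: [-0.3, -0.5, -0.2]
width: 0.582
gripper_force: 0.0
```

```bash
python3 -c "
from h import *
go([.432,.193,.005],-9.3)"
```

```text
t 8.93 pos [0.4315 0.1815 0.0663] yaw -10.05 tilt [-0.28 -0.21] F [-0.3 -0.5 -0.2] w 0.582
shift cm [-0.13 -1.17  6.12] turnz -0.75
```

Emit:
arm_command(series=[[[0, -0.6, 0], [0, 0, -0.7], 5], [[0, -1.15, 0.5], [0, 0, -0.7], 5], [[0, -1.15, 2], [0, 0, -0.7], 5], [[0, -1.15, 3.5], [0, 0, -0.7], 5], [[0, -1.15, 3.5], [0, 0, -0.7], 5]])

```text
time_s: 9.35
eef_pos: [0.4355, 0.1968, 0.0345]
orientation: [-0.0, 0.997, -0.08, 0.0]
contact_force: [-0.3, 0.2, 0.1]
width: 0.585
gripper_force: 0.0
```

```bash
python3 -c "
from h import *
go([.432,.193,.005],-9.3)"
```

```text
t 9.35 pos [0.4355 0.1968 0.0345] yaw -9.14 tilt [0.06 0.05] F [-0.3  0.2  0.1] w 0.585
shift cm [-0.29  0.43  2.95] turnz 0.16
```

Emit:
arm_command(series=[[[-0.2, 0.3, 1], [0, 0, 0], 5], [[-0.2, 0.3, 2], [0, 0, 0], 5], [[-0.2, 0.3, 2.7], [0, 0, 0], 5], [[-0.2, 0.3, 2.9], [0, 0, 0], 5], [[-0.2, 0.3, 2.9], [0, 0, 0], 5]])

```text
time_s: 9.77
eef_pos: [0.4325, 0.1934, 0.0053]
orientation: [-0.0, 0.997, -0.08, 0.0]
contact_force: [0.5, 0.5, -0.9]
width: 0.588
gripper_force: 0.0
```

```bash
python3 -c "
from h import *
go([.432,.193,.005],-9.3)"
```

```text
t 9.77 pos [0.4325 0.1934 0.0053] yaw -9.16 tilt [0.01 0.01] F [ 0.5  0.5 -0.9] w 0.588
shift cm [-0.04  0.05  0.03] turnz 0.14
```

Emit:
arm_command(series=[[[0, 0, 0], [0, 0, 0], 1.5], [[0, 0, 0], [0, 0, 0], 1.5], [[0, 0, 0], [0, 0, 0], 1.5], [[0, 0, 0], [0, 0, 0], 1.5], [[0, 0, 0], [0, 0, 0], 1.5]], grip_force=70)

```text
time_s: 10.18
eef_pos: [0.4325, 0.1933, 0.0059]
orientation: [-0.0, 0.997, -0.08, 0.0]
contact_force: [-1.5, 0.5, 5.9]
width: 0.263
gripper_force: 69.4
```

Emit:
arm_command(series=[[[0, 0, 0], [0, 0, 0], 1.5], [[0, 0, 0], [0, 0, 0], 1.5], [[0, 0, -0.5], [0, 0, 0], 1.5], [[0, 0, -2], [0, 0, 0], 1.5], [[0, 0, -4], [0, 0, 0], 1.5]])

```text
time_s: 10.6
eef_pos: [0.4311, 0.1926, 0.0449]
orientation: [0.001, 0.997, -0.08, -0.001]
contact_force: [1.3, 0.4, -0.5]
width: 0.264
gripper_force: 68.7
```

Emit:
arm_command(series=[[[0, 0, -3], [0, 0, 0], 1.5], [[0.5, 3, -5.5], [0, 0, 0], 1.5], [[1.2, 6.7, -7.5], [0, 0, 0], 1.5], [[2, 10.5, -9], [0, 0, 0], 1.5], [[2.6, 14, -9.5], [0, 0, -1.1], 1.5]])

```text
time_s: 11.02
eef_pos: [0.4365, 0.0493, 0.1426]
orientation: [-0.0, 0.998, -0.07, 0.002]
contact_force: [0.1, -0.4, -1.9]
width: 0.262
gripper_force: 68.9
```

Emit:
arm_command(series=[[[0.3, 3.5, 0], [0, 0, 0], 1.5], [[0.6, 7, 0], [0, 0, 0], 1.5], [[1, 10.5, 0], [0, 0, 0], 1.5], [[1, 14, 0], [0, 0, 0], 1.5], [[0.5, 17, 0], [0, 0, 0], 1.5]])

```text
time_s: 11.43
eef_pos: [0.417, -0.1209, 0.1407]
orientation: [0.0, 0.997, -0.071, 0.001]
contact_force: [0.9, -0.3, -1.4]
width: 0.26
gripper_force: 68.9
```

Emit:
arm_command(series=[[[0, 0, 0], [0, 0, 0], 1.5], [[0, 0, 0], [0, 0, 0], 1.5], [[0, 0, 0], [0, 0, 0], 1.5], [[0, 0, 0], [0, 0, 0], 1.5], [[0, 0, 0], [0, 0, 0], 1.5]])

```text
time_s: 11.85
eef_pos: [0.4171, -0.1168, 0.1404]
orientation: [-0.0, 0.998, -0.069, 0.0]
contact_force: [-0.6, -0.1, -1.6]
width: 0.261
gripper_force: 69.0
```

```bash
python3 -c "
from h import *
go([.397,-.1888,.09],-8.0)"
```

```text
t 11.85 pos [ 0.4171 -0.1168  0.1404] yaw -7.9 tilt [0.01 0.03] F [-0.6 -0.1 -1.6] w 0.261
shift cm [-1.    7.41  5.03] turnz 0.1
```

Emit:
arm_command(series=[[[-0.5, 2.5, 1], [0, 0, 0], 1.5], [[-1, 5, 2.5], [0, 0, 0], 1.5], [[-1, 7.4, 4], [0, 0, 0], 1.5], [[-1, 7.4, 5.5], [0, 0, 0], 1.5], [[-1, 7.4, 6.5], [0, 0, 0], 1.5]])

```text
time_s: 12.27
eef_pos: [0.3964, -0.1907, 0.0743]
orientation: [0.0, 0.997, -0.071, -0.0]
contact_force: [1.1, 0.4, -2.1]
width: 0.264
gripper_force: 69.1
```

Emit:
arm_command(series=[[[0, 0, 0], [0, 0, 0], 1.5], [[0, 0, 0], [0, 0, 0], 1.5], [[0, 0, 0], [0, 0, 0], 1.5], [[0, 0, 0], [0, 0, 0], 1.5], [[0, 0, 0], [0, 0, 0], 1.5]])

```text
time_s: 12.68
eef_pos: [0.3971, -0.1898, 0.076]
orientation: [0.0, 0.998, -0.07, 0.001]
contact_force: [-0.4, 0.6, -1.4]
width: 0.263
gripper_force: 69.1
```

```bash
python3 - <<'E'
from h import *
c=cam("wrist");save(c,"w4.png")
go([.397,-.1888,.058],-8.0)
for n in "gauge_tip bed_front plate_front".split(): print(n,pin(c,n,"wrist"))
P=cloud(c);m=(c["range_z"]>0);K={}
for nm in("gauge","bed","plate"):
    r=arm.regions_of(nm,"wrist")
    if r: K[nm]=r[0]["mask"]&m
p,R=tool()
if "gauge" in K:
    X=(P[K["gauge"]]-p)@R*[1,1,-1]; X=X[(X[:,0]>.035)&(X[:,0]<.16)]
    X=X[(abs(X[:,1])<.02)]
    print(len(X),X.min(0),X.max(0)); print("top z(x)",np.polyfit(X[:,0]-.14,X[:,2],1),"y(x)",np.polyfit(X[:,0]-.14,X[:,1],1))
for nm,lo,hi in(("bed",.04,.054),("plate",.06,.075)):
    if nm in K:
        X=P[K[nm]];X=X[(X[:,2]>lo)&(X[:,2]<hi)];print(nm,np.median(X[:,2]),cv2.minAreaRect((X[:,:2]*1000).astype(np.float32)))
E
```

```text
t 12.73 pos [ 0.3969 -0.1899  0.0759] yaw -8.02 tilt [ 0.08 -0.02] F [ 0.2 -0.3 -0.9] w 0.262
shift cm [-0.01 -0.11  1.79] turnz -0.02
gauge_tip []
bed_front []
plate_front []
6284 [ 0.0350197  -0.01320296 -0.07403215] [0.12288319 0.00772569 0.00799461]
top z(x) [-0.09359416 -0.00366362] y(x) [-0.00151548 -0.00055862]
bed 0.046638122277702226 ((516.5076904296875, -205.13499450683594), (84.07527160644531, 22.14892578125), 81.75833129882812)
plate 0.07419111488189578 ((471.1183776855469, -200.88754272460938), (23.71314811706543, 94.76691436767578), 81.50601959228516)
```

View pics/w4.png

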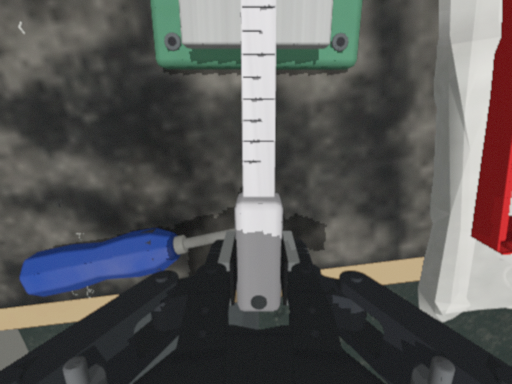

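Emit:
arm_command(series=[[[0, -0.1, 0.7], [0, 0, 0], 1.5], [[0, -0.1, 1.4], [0, 0, 0], 1.5], [[0, -0.1, 2], [0, 0, 0], 1.5], [[0, -0.1, 2.1], [0, 0, 0], 1.5], [[0, -0.1, 2.1], [0, 0, 0], 1.5]])

```text
time_s: 13.45
eef_pos: [0.396, -0.1889, 0.0535]
orientation: [-0.0, 0.998, -0.07, -0.001]
contact_force: [-0.0, -0.5, -1.4]
width: 0.261
gripper_force: 69.1
```

```bash
python3 - <<'E'
from h import *
c=cam("wrist")
go([.397,-.1888,.058],-8.0);print(arm.get_obs()["wrist_torque"])
P=cloud(c);p,R=tool();X=(P[c["range_z"]>0]-p)@R*[1,1,-1]
X=X[(abs(X[:,1])<.006)&(abs(X[:,2]+.004+.1*(X[:,0]-.14))<.003)&(X[:,0]>.045)&(X[:,0]<.13)]
f=cv2.fitLine(X[:,[0,2]].astype(np.float32),cv2.DIST_HUBER,0,1e-4,1e-4).ravel();print(len(X),f[1]/f[0],f[3]+(.14-f[2])*f[1]/f[0])
X=(P[c["range_z"]>0]-p)@R*[1,1,-1]
X=X[(abs(X[:,1])<.008)&(abs(X[:,2]-.018)<.003)&(abs(X[:,0])<.03)];print(len(X),np.polyfit(X[:,0],X[:,2],1) if len(X) else '')
E
```

```text
t 13.5 pos [ 0.3962 -0.1889  0.0538] yaw -8.07 tilt [-0.07  0.02] F [ 0.3 -0.8 -1.5] w 0.262
shift cm [ 0.08 -0.02 -0.42] turnz -0.07
[ 0.03585132  0.0680887  -0.03494566]
4206 -0.10248616 -0.004946726
3277 [-0.00759339  0.01741556]
```

Emit:
arm_command(series=[[[0, 0, 0.03], [0, 0, 0], 1.5], [[0, 0, 0.06], [0, 0, 0], 1.5], [[0, 0, 0.08], [0, 0, 0], 1.5], [[0, 0, 0.08], [0, 0, 0], 1.5], [[0, 0, 0.08], [0, 0, 0], 1.5]])

```text
time_s: 13.92
eef_pos: [0.3966, -0.1892, 0.0536]
orientation: [0.0, 0.998, -0.07, 0.0]
contact_force: [-1.1, -0.3, -1.4]
width: 0.263
gripper_force: 69.1
```

```bash
python3 - <<'E'
from h import *
go([.465,-.198,.053],-8.0);print(arm.get_obs()["wrist_torque"])
E
```

```text
t 13.92 pos [ 0.3966 -0.1892  0.0536] yaw -8.08 tilt [ 0.01 -0.01] F [-1.1 -0.3 -1.4] w 0.263
shift cm [ 6.9  -0.09  0.06] turnz -0.08
[ 0.02949802  0.01955209 -0.01394377]
```

Emit:
arm_command(series=[[[0, 0, 0.03], [0, 0, 0], 1.5], [[0, 0, 0.06], [0, 0, 0], 1.5], [[0, 0, 0.08], [0, 0, 0], 1.5], [[0, 0, 0.08], [0, 0, 0], 1.5], [[0, 0, 0.08], [0, 0, 0], 1.5]])

```text
time_s: 14.33
eef_pos: [0.3966, -0.1891, 0.0527]
orientation: [0.0, 0.998, -0.07, 0.0]
contact_force: [-0.9, 0.6, -0.1]
width: 0.261
gripper_force: 69.2
```

Emit:
arm_command(series=[[[0, 0, 0.02], [0, 0, 0], 1.5], [[0, 0, 0.04], [0, 0, 0], 1.5], [[0, 0, 0.06], [0, 0, 0], 1.5], [[0, 0, 0.06], [0, 0, 0], 1.5], [[0, 0, 0.06], [0, 0, 0], 1.5]])

```text
time_s: 14.75
eef_pos: [0.3965, -0.1891, 0.0522]
orientation: [0.0, 0.998, -0.07, 0.0]
contact_force: [-1.0, 0.7, 0.9]
width: 0.264
gripper_force: 69.4
```

```bash
python3 - <<'E'
from h import *
go([.465,-.198,.053],-8.0);print(arm.get_obs()["wrist_torque"])
E
```

```text
t 14.75 pos [ 0.3965 -0.1891  0.0522] yaw -8.07 tilt [ 0.   -0.01] F [-1.   0.7  0.9] w 0.264
shift cm [ 6.91 -0.08 -0.08] turnz -0.07
[-0.03635112 -0.06390167  0.01177193]
```

Emit:
arm_command(series=[[[0.6, 0, -0.06], [0, 0, 0], 1.5], [[1.3, 0, -0.06], [0, 0, 0], 1.5], [[2, 0, -0.06], [0, 0, 0], 1.5], [[2.7, 0, -0.06], [0, 0, 0], 1.5], [[3, 0, -0.06], [0, 0, 0], 1.5]])

```text
time_s: 15.17
eef_pos: [0.4288, -0.1936, 0.0527]
orientation: [0.0, 0.998, -0.07, 0.001]
contact_force: [0.1, -0.0, 0.7]
width: 0.265
gripper_force: 69.3
```

Emit:
arm_command(series=[[[0.5, 0, 0], [0, 0, 0], 1.5], [[1, 0, 0], [0, 0, 0], 1.5], [[1.5, 0, 0], [0, 0, 0], 1.5], [[1.8, 0, 0], [0, 0, 0], 1.5], [[1.8, 0, 0], [0, 0, 0], 1.5]])

```text
time_s: 15.58
eef_pos: [0.4455, -0.1961, 0.0528]
orientation: [0.0, 0.998, -0.07, 0.001]
contact_force: [0.1, 0.6, 0.0]
width: 0.263
gripper_force: 69.4
```

```bash
python3 - <<'E'
from h import *
go([.465,-.198,.053],-8.0);print(arm.get_obs()["wrist_torque"])
c=cam("wrist")
P=cloud(c);p,R=tool();Y=(P[c["range_z"]>0]-p)@R*[1,1,-1]
X=Y[(abs(Y[:,1])<.006)&(abs(Y[:,2]+.005+.1*(Y[:,0]-.14))<.003)&(Y[:,0]>.04)&(Y[:,0]<.095)]
print(len(X),np.polyfit(X[:,0]-.14,X[:,2],1))
X=Y[(abs(Y[:,1])<.008)&(abs(Y[:,2]-.018)<.003)&(abs(Y[:,0])<.03)];print(len(X),np.polyfit(X[:,0],X[:,2],1))
E
```

```text
t 15.58 pos [ 0.4455 -0.1961  0.0528] yaw -8.06 tilt [ 0.11 -0.02] F [0.1 0.6 0. ] w 0.263
shift cm [ 1.96 -0.08 -0.02] turnz -0.06
[ 0.005554   -0.10918357 -0.0253088 ]
2812 [-0.09735613 -0.00405454]
3258 [-0.00465832  0.01771519]
```

Emit:
arm_command(series=[[[0.3, 0, 0], [0, 0, 0], 1.5], [[0.6, 0, 0], [0, 0, 0], 1.5], [[0.9, 0, 0], [0, 0, 0], 1.5], [[0.9, 0, 0], [0, 0, 0], 1.5], [[0.9, 0, 0], [0, 0, 0], 1.5]])

```text
time_s: 16.05
eef_pos: [0.4529, -0.1972, 0.0528]
orientation: [0.0, 0.998, -0.07, -0.0]
contact_force: [-2.6, 0.3, 2.5]
width: 0.262
gripper_force: 69.8
```

Emit:
arm_command(series=[[[0.1, 0, 0], [0, 0, 0], 1.5], [[0.2, 0, 0], [0, 0, 0], 1.5], [[0.3, 0, 0], [0, 0, 0], 1.5], [[0.3, 0, 0], [0, 0, 0], 1.5], [[0.3, 0, 0], [0, 0, 0], 1.5]])

```text
time_s: 16.47
eef_pos: [0.4552, -0.1974, 0.0527]
orientation: [-0.0, 0.998, -0.07, -0.001]
contact_force: [-3.4, 1.0, 4.5]
width: 0.259
gripper_force: 69.9
```

Emit:
arm_command(series=[[[0.1, 0, 0], [0, 0, 0], 1.5], [[0.2, 0, 0], [0, 0, 0], 1.5], [[0.2, 0, 0], [0, 0, 0], 1.5], [[0.2, 0, 0], [0, 0, 0], 1.5], [[0.2, 0, 0], [0, 0, 0], 1.5]])

```text
time_s: 16.88
eef_pos: [0.4572, -0.1977, 0.0527]
orientation: [-0.0, 0.998, -0.07, -0.001]
contact_force: [-4.9, -0.2, 5.2]
width: 0.263
gripper_force: 69.9
```

```bash
cat >> h.py <<'E'
def pitch():
    c=cam("wrist");P=cloud(c);p,R=tool();Y=(P[c["range_z"]>0]-p)@R*[1,1,-1]
    X=Y[(abs(Y[:,1])<.006)&(abs(Y[:,2]+.005+.1*(Y[:,0]-.14))<.003)&(Y[:,0]>.04)&(Y[:,0]<.09)]
    H=Y[(abs(Y[:,1])<.008)&(abs(Y[:,2]-.018)<.003)&(abs(Y[:,0])<.03)]
    print("blade",np.polyfit(X[:,0]-.14,X[:,2],1).round(4),"handle",np.polyfit(H[:,0],H[:,2],1).round(4))
    B=P[c["range_z"]>0]-[.5951,-.2166,0];a=np.radians(8.0);L=np.c_[B[:,0]*np.cos(a)-B[:,1]*np.sin(a),B[:,0]*np.sin(a)+B[:,1]*np.cos(a),B[:,2]]
    b=L[(L[:,0]>-.085)&(L[:,0]<-.055)&(abs(L[:,1])>.015)&(abs(L[:,1])<.038)&(abs(L[:,2]-.047)<.005)]
    q=L[(L[:,0]>-.043)&(L[:,0]<-.02)&(abs(L[:,1])>.015)&(abs(L[:,1])<.06)&(abs(L[:,2]-.069)<.006)]
    print("bed",np.median(b[:,2]),"platetop",np.median(q[:,2]) if len(q) else None)
    o=arm.get_obs();T=R.T@o["wrist_torque"];F=R.T@o["contact_force"];print("tool F",F.round(2),"T",T.round(3))
E
python3 - <<'E'
from h import *
go([.465,-.198,.053],-8.0);pitch()
c=cam("side");save(c,"s2.png");cv2.imwrite("pics/s2c.png",cv2.resize(c["color"][120:220,190:310,::-1],None,fx=6,fy=6,interpolation=cv2.INTER_CUBIC))
E
```

```text
t 16.88 pos [ 0.4572 -0.1977  0.0527] yaw -8.08 tilt [-0.08  0.01] F [-4.9 -0.2  5.2] w 0.263
shift cm [ 0.78 -0.08 -0.03] turnz -0.08
blade [-0.0944 -0.0035] handle [0.0005 0.0177]
bed 0.046730712577415415 platetop 0.06819035835438603
tool F [-4.47  0.6  -5.39] T [ 0.004 -0.482  0.012]
```

View pics/s2c.png

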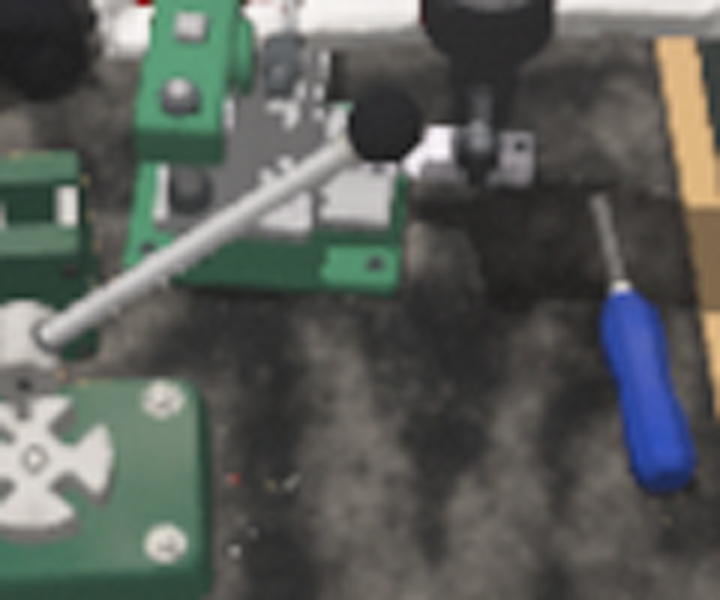

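Emit:
arm_command(series=[[[-0.2, 0, -0.02], [0, 0, 0], 1.5], [[-0.2, 0, -0.05], [0, 0, 0], 1.5], [[-0.2, 0, -0.05], [0, 0, 0], 1.5], [[-0.2, 0, -0.05], [0, 0, 0], 1.5], [[-0.2, 0, -0.05], [0, 0, 0], 1.5]])

```text
time_s: 17.4
eef_pos: [0.4565, -0.1975, 0.0531]
orientation: [-0.0, 0.998, -0.07, 0.0]
contact_force: [-0.4, 0.2, -1.7]
width: 0.263
gripper_force: 69.2
```

```bash
python3 - <<'E'
from h import *
go([.465,-.198,.053],-8.0);pitch()
E
```

```text
t 17.4 pos [ 0.4565 -0.1975  0.0531] yaw -8.06 tilt [0.04 0.  ] F [-0.4  0.2 -1.7] w 0.263
shift cm [ 0.85 -0.07  0.01] turnz -0.06
blade [-0.1012 -0.0045] handle [-0.006   0.0177]
bed 0.04674705997016863 platetop 0.06817635226694284
tool F [ 1.22 -0.04  1.63] T [ 0.038 -0.028 -0.053]
```

Emit:
arm_command(series=[[[0.15, 0, 0], [0, 0, 0], 1.5], [[0.3, 0, 0], [0, 0, 0], 1.5], [[0.4, 0, 0], [0, 0, 0], 1.5], [[0.4, 0, 0], [0, 0, 0], 1.5], [[0.4, 0, 0], [0, 0, 0], 1.5]])

```text
time_s: 17.87
eef_pos: [0.4601, -0.1981, 0.0532]
orientation: [0.0, 0.998, -0.07, 0.0]
contact_force: [-0.1, 0.1, -0.5]
width: 0.265
gripper_force: 69.2
```

Emit:
arm_command(series=[[[0.1, 0, 0], [0, 0, 0], 1.5], [[0.2, 0, 0], [0, 0, 0], 1.5], [[0.2, 0, 0], [0, 0, 0], 1.5], [[0.2, 0, 0], [0, 0, 0], 1.5], [[0.2, 0, 0], [0, 0, 0], 1.5]])

```text
time_s: 18.28
eef_pos: [0.4619, -0.1984, 0.0532]
orientation: [0.0, 0.998, -0.07, -0.0]
contact_force: [0.3, 0.0, -1.1]
width: 0.263
gripper_force: 69.2
```

```bash
python3 - <<'E'
from h import *
go([.465,-.198,.053],-8.0);pitch()
E
```

```text
t 18.28 pos [ 0.4619 -0.1984  0.0532] yaw -8.07 tilt [-0. -0.] F [ 0.3  0.  -1.1] w 0.263
shift cm [ 0.3  -0.08  0.02] turnz -0.07
blade [-0.1005 -0.0045] handle [-0.007   0.0177]
bed 0.04672684932730074 platetop 0.06821014577324927
tool F [ 0.67 -0.2   2.36] T [ 0.003 -0.001 -0.013]
```

Emit:
arm_command(series=[[[0.1, 0, 0.01], [0, 0, 0], 1.5], [[0.2, 0, 0.01], [0, 0, 0], 1.5], [[0.2, 0, 0.01], [0, 0, 0], 1.5], [[0.2, 0, 0.01], [0, 0, 0], 1.5], [[0.2, 0, 0.01], [0, 0, 0], 1.5]])

```text
time_s: 18.75
eef_pos: [0.464, -0.1986, 0.0531]
orientation: [-0.0, 0.998, -0.07, 0.0]
contact_force: [0.1, 0.3, -1.1]
width: 0.262
gripper_force: 69.2
```

Emit:
arm_command(series=[[[0.1, 0, 0], [0, 0, 0], 1.5], [[0.2, 0, 0], [0, 0, 0], 1.5], [[0.2, 0, 0], [0, 0, 0], 1.5], [[0.2, 0, 0], [0, 0, 0], 1.5], [[0.2, 0, 0], [0, 0, 0], 1.5]])

```text
time_s: 19.17
eef_pos: [0.466, -0.1989, 0.0531]
orientation: [0.0, 0.998, -0.07, 0.0]
contact_force: [0.4, 0.2, -1.5]
width: 0.258
gripper_force: 69.2
```

Emit:
arm_command(series=[[[0.1, 0, 0], [0, 0, 0], 1.5], [[0.2, 0, 0], [0, 0, 0], 1.5], [[0.2, 0, 0], [0, 0, 0], 1.5], [[0.2, 0, 0], [0, 0, 0], 1.5], [[0.2, 0, 0], [0, 0, 0], 1.5]])

```text
time_s: 19.58
eef_pos: [0.4672, -0.1991, 0.0531]
orientation: [-0.0, 0.998, -0.07, -0.001]
contact_force: [-2.3, 1.0, -0.1]
width: 0.263
gripper_force: 69.3
```

Emit:
arm_command(series=[[[0.05, 0, 0], [0, 0, 0], 1.5], [[0.1, 0, 0], [0, 0, 0], 1.5], [[0.1, 0, 0], [0, 0, 0], 1.5], [[0.1, 0, 0], [0, 0, 0], 1.5], [[0.1, 0, 0], [0, 0, 0], 1.5]])

```text
time_s: 20.0
eef_pos: [0.4674, -0.1992, 0.053]
orientation: [-0.0, 0.998, -0.07, -0.001]
contact_force: [-5.4, 1.2, 4.0]
width: 0.267
gripper_force: 69.6
```

```bash
python3 - <<'E'
from h import *
go([.468,-.1993,.053],-8.0);pitch()
E
```

```text
t 20.0 pos [ 0.4674 -0.1992  0.053 ] yaw -8.08 tilt [-0.15  0.02] F [-5.4  1.2  4. ] w 0.267
shift cm [0.06 0.   0.  ] turnz -0.08
blade [-0.0965 -0.0039] handle [-0.0033  0.0177]
bed 0.04674430262326066 platetop 0.06819972156972212
tool F [-5.8  -1.19 -3.68] T [ 0.084 -1.013  0.039]
```

Emit:
arm_command(series=[[[0, 0, -0.02], [0, 0, 0], 1.5], [[0, 0, -0.03], [0, 0, 0], 1.5], [[0.05, 0, -0.03], [0, 0, 0], 1.5], [[0.05, 0, -0.03], [0, 0, 0], 1.5], [[0.05, 0, -0.03], [0, 0, 0], 1.5]])

```text
time_s: 20.47
eef_pos: [0.4681, -0.1993, 0.0531]
orientation: [-0.0, 0.998, -0.07, -0.001]
contact_force: [-5.5, 1.0, -0.1]
width: 0.264
gripper_force: 69.4
```

```bash
python3 - <<'E'
from h import *
go([.468,-.1993,.053],-8.0);pitch()
E
```

```text
t 20.47 pos [ 0.4681 -0.1993  0.0531] yaw -8.08 tilt [-0.14  0.02] F [-5.5  1.  -0.1] w 0.264
shift cm [-0.    0.    0.01] turnz -0.08
blade [-0.0994 -0.0042] handle [-0.0035  0.0177]
bed 0.04674714647871241 platetop 0.06821222181023477
tool F [-4.71  0.58 -0.93] T [-0.009 -1.001  0.055]
```

Emit:
arm_command(series=[[[0, 0, 0], [0, 0, 0], 1.5], [[0, 0, 0], [0, 0, 0], 1.5], [[0, 0, 0], [0, 0, 0], 1.5], [[0, 0, 0], [0, 0, 0], 1.5], [[0, 0, 0], [0, 0, 0], 1.5]])

```text
time_s: 20.93
eef_pos: [0.4681, -0.1992, 0.0531]
orientation: [-0.0, 0.998, -0.07, -0.001]
contact_force: [-5.9, 0.2, 0.1]
width: 0.261
gripper_force: 69.4
```

```bash
python3 - <<'E'
from h import *
c=cam("top")
for n in("lever_mid","lever_pivot"): print(n,pin(c,n,"top"))
go([.468,-.1993,.053]);pitch()
E
```

```text
lever_mid [([0.5486, -0.3476, 0.1072], 0.56), ([0.4495, 0.3103, -0.0013], 0.48)]
lever_pivot [([0.5688, -0.2115, 0.1403], 0.74)]
t 21.08 pos [ 0.4681 -0.1992  0.0531] yaw -8.08 tilt [-0.14  0.03] F [-5.4 -0.3  0.3] w 0.264
shift cm [-0.01  0.01  0.01] turnz None
blade [-0.0962 -0.0039] handle [-0.0029  0.0177]
bed 0.04673900872769072 platetop 0.0682142997124521
tool F [-5.58 -0.99 -0.84] T [-0.015 -0.977  0.004]
```

Lever down (z ≈ 0.107–0.109), plate shut, gauge snug and stable.

```bash
python3 -c "
from cell import arm
print(arm.close_job())"
```

```text
the job is handed in; nothing more can be done
None
```

The job is handed in: the press lever is at its lower stop, and the gauge is held level, about 56 mm in between the plates, snug with roughly 5.5 N of drag. The pressure plate did not lift, and the other things were not touched.

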